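# Lay the cutting guide square on the half cheese

### The job

Take the red-handled steel cutting guide off its sloped rest and set it down on top of the half cheese, without dropping it, so that its plate lies flat on the cheese and its fence hangs down flush along the whole cut face, centred along the cut. Let go of it there, and leave the oil bottle, the honey jar and the bowl where they stand.

Things in the scene. Friction and masses are not known exactly. Their poses are not given: they have to be found in the camera images.
- guide: Loose steel cutting guide, an L-shaped square, about 0.3 kg. Origin: inner corner where plate underside meets fence, mid-length. y along its length, x outward through the fence, z up. Plate 160 mm long (y), x -68 to +6, z 0 to 4 mm. Fence (lip) along the whole length, x 0 to 6, z -24 to 0 mm. At the start it slopes 35 degrees on the rest, fence hooked over the rest's high edge.
- guide_grip (a point): Middle of the guide's red handle, guide frame (-32, 0, 20) mm, axes as the guide. The handle is an upright bar 18 mm thick (x; pinch it across this), 100 mm long (y), from z = 4 to 36 mm in the guide frame, edges rounded 3 mm.
- guide_end_l (a point): Point on the inner face of the guide's fence (the face that goes against the cheese), 2 mm from its +y end: guide frame (0, 78, -12) mm.
- guide_end_r (a point): The same at the -y end: guide frame (0, -78, -12) mm.
- rest: Fixed wooden rest. Origin on the counter below the high edge of its sloped board, z up. Board 62 mm up the slope, 130 mm wide (y), 22 mm thick; its top falls at 35 degrees from 120 mm high at x = 0 (where the guide's origin starts) towards -x, the robot's side, to 84 mm at x = -51 mm. Foot 140 x 150 mm.
- rest_rail (a point): Middle of a fixed steel rail (10 mm round bar, 132 mm long along y) above and behind the rest: x = +70, z = 250 mm in the rest's frame, on two posts at x = +55, y = +-66 mm. It stands in the way of a gripper coming straight down on the handle: come square to the slope.
- cheese_edge (a point): Middle of the top edge of the half cheese's flat cut face, 90 mm above the counter. x points straight out of the cut face (away from the cheese, roughly away from the robot), y along the cut, z up. A guide laid perfectly has its origin and axes here.
- cheese: Half wheel of cheese fixed on a wooden board fixed to the counter. Origin on the counter below the middle of the cut face, axes as cheese_edge. Board x -150 to +70, 280 mm wide, 20 mm thick. Half wheel: radius 100 mm (x -100 to 0, cut face 200 mm long), 70 mm high, flat top at 90 mm. Cut face cream, rind golden, white and green label on top.
- oil: bystander: green oil bottle, 64 mm diameter, 190 mm tall, origin under its centre
- honey: bystander: amber jar with brass lid, 70 mm diameter, 85 mm tall, origin under its centre
- bowl: bystander: terracotta bowl, 110 mm across, 50 mm tall, origin under its centre
Not all that is in view belongs to the job. Of the things shaped like the rest, the wooden one is meant.

How it is judged:
By the outcome, as a careful person would: the job done as asked, in the order asked, and still so for the second after the job is handed in, with the robot touching nothing.
It also fails if it takes over 48 s, if anything falls off the work surface, if the arm or the gripper's body presses on something with over 40 N, if the wrist force passes 120 N, or if a joint passes its speed limit or range.

### The arm

A 6-joint arm with a two-finger parallel gripper is mounted at the origin on the work surface. World frame = base frame: x ahead of the robot, y to its left, z up, the work surface at z = 0. Lengths are in mm, angles in rad, forces in N, time in s.
With the tool pointing down it reaches from about 275 to 1000 mm from the base axis. Payload 8.4 kg.
Tool frame: the origin (TCP) lies midway between the tips of the shut fingers; the grasp point (between the pads) lies 19 mm behind it; z points along the fingers, y is the line along which they close (so a half turn about z gives the same grasp; the last joint's range is limited). The gripper opens to 85 mm and grips with 20 to 120 N. Pads are 22 mm wide; open, the fingers measure 114 mm over their backs; the gripper's body (76 mm by 85 mm) begins 54 mm behind the grasp point. The pads swing forward as they close: fully open they stand 13 mm farther back than shut.
Start: joints at [1.236, 0.353, 1.633, -0, 1.155, -0.002], TCP at [204.18, 590.71, 231.281] pointing down, gripper open.
Joint ranges: [-2.63, 2.63], [-0.92, 2.1], [0.06, 2.66], [-1.3, 4.44], [0, 2.69], [-3.02, 3.02]. Speed limits (rad/s): [2.22, 2.22, 2.79, 3.14, 3.14, 3.14].

### API

Orientations are given as [roll, pitch, yaw] about the fixed x, y, z axes, in that order (R = Rz(yaw) Ry(pitch) Rx(roll)).
In Python, from rig import r, cams gives the robot as it stands. The module is installed in compiled form; this text tells all that it offers.
- The arm moves only by the tool send_rows, never from a script. Its argument "targets" is one flat list of numbers, 7 for each row, row after row: the shift along the tool's x, y, z in m, then the turn, a rotation vector about the tool's x, y, z in rad, then the opening, from -1 (shut) to 1 (fully open). In form: [tx, ty, tz, wx, wy, wz, fingers, tx, ty, tz, wx, wy, wz, fingers, ...]. A call has 1 to 12 rows; each row is the pose to reach, as a shift and turn from the pose commanded when the call began, along the tool's axes at that moment; what a row does not reach only later rows make up. A row lasts 1/12 s, in which the tool goes at most 41.7 mm and 7.16 degrees, less where a joint would pass 70% of its speed; a pose out of reach is approached as far as the arm can. A call with a gripper value outside its range is refused whole. The fingers move at their own pace and stop on an object; "grip_force" is the grip in N (left out, the last holds). Time passes only in rows, so rows that repeat a pose let the fingers close. It gives the time, the measured TCP pose, the force, the opening and the grip force at its end, in the units of the state.
- r.sense(): the state, without advancing time (a new reading comes with each control period).
- cams.grab_frame(name): name is "scene" or "top" or "wrist"; returns a dict with "color" (384x512x3 uint8, blue, green, red), "fx", "fy", "cx", "cy" (pixels), "xyz" and "attitude" of the camera in the world. Camera axes: x right, y down, z forward; pixel columns grow to the right and rows downward; lengths in mm; the calibration is good to about 2 mm. The wrist camera is an equidistant fisheye: a pixel r from the principal point sees the ray r / f radians off the axis. A picture is of the moment at which its call begins. There is no depth.
- r.sign_off(): hands the job in; it is judged then, once.
The state is a dict: "clock": time; "qpos": joint angles; "qvel": joint speeds; "joint_efforts": joint torques, N m; "eef_pos": TCP position; "tcp_rot": TCP orientation; "contact_force": force on the tool from outside, world axes, zero at the start; "wrist_torque": the same for the moment, N m; "opening": opening from 0.0 (shut) to 1.0 (fully open); "grasp_force": force on a finger pad.
Only numpy, scipy, OpenCV 4.12 (cv2) and the standard library are available. Lean on these libraries where they do the work, as an engineer would, in place of code of your own. Each camera call takes 0.05 s, during which the arm holds its last target. There are 200 camera calls.

## Working session

There is one attempt and no reset: what is moved stays moved. The work goes in short steps, Python scripts to look and compute and a tool call to move; the robot and the scene stay as the last step left them, time stands still between calls to the robot, and variables do not carry over. Pictures are saved under pics/ and viewed, at most 10 in all, crops included, and the job is handed in when it is done.

Besides the shell and the picture viewer there is one more tool, called as name(argument=value, ...) on one line, values as JSON. send_rows: Moves the arm, as the interface text tells. Its arguments: {"type":"object","properties":{"targets":{"type":"array"},"grip_force":{"type":"number"}},"required":["targets"]}

```bash
mkdir -p pics
python3 - <<'E'
from rig import r,cams
import cv2,pickle
d={}
for n in("scene","top","wrist"):
    f=cams.grab_frame(n);d[n]=f
    cv2.imwrite(f"pics/{n}0.png",f["color"])
    print(n,[f[k] for k in("fx","fy","cx","cy","xyz","attitude")])
pickle.dump(d,open("f0.pkl","wb"))
print(r.sense())
E
```

```text
scene [368.0446821172063, 368.0446821172063, 256.25472217363887, 190.37201131547846, array([1194.18645371,  771.74173187,  848.18764894]), array([-2.14211133,  0.01060013,  2.416358  ])]
top [428.60847734631943, 428.60847734631943, 251.55945460623988, 192.09941437502408, array([ 331.69123741,  -16.07178401, 1349.25668949]), array([-3.00150031, -0.00752105, -1.59503479])]
wrist [297.3186396354542, 297.3186396354542, 255.1691742257475, 189.25381477106404, array([136.11968064, 613.06357243, 372.44021757]), array([2.85522993e+00, 1.77876254e-03, 1.23831095e+00])]
{'clock': 0.15, 'qpos': array([ 1.23562306e+00,  3.53502496e-01,  1.63395596e+00, -1.49946692e-05,
        1.15521187e+00, -2.38673499e-03]), 'qvel': array([ 0.00064102, -0.00097906, -0.00388476,  0.00023709,  0.00289612,
        0.00032495]), 'joint_efforts': array([-3.91264593e-04, -6.05637431e+01, -3.42341852e+01, -5.66095105e-05,
        6.16354693e-03,  2.29822672e-05]), 'eef_pos': array([204.05032788, 590.36650323, 230.72889405]), 'tcp_rot': array([-3.14051496e+00,  1.11396569e-05,  2.80881219e+00]), 'contact_force': array([-0.94109565,  0.21750059,  0.19292471]), 'wrist_torque': array([-0.02465014,  0.02936337, -0.06037476]), 'grasp_force': 0.0, 'opening': 0.9993277366846801}
```

View pics/scene0.png

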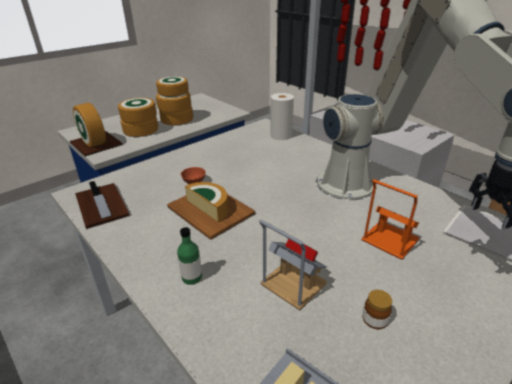

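View pics/top0.png

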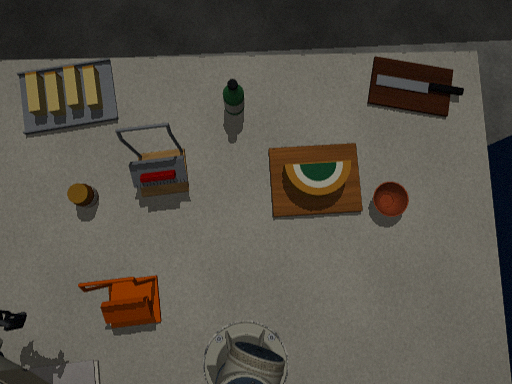

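Run:
```python
import cv2,pickle,numpy as np
d=pickle.load(open("f0.pkl","rb"));t=d["top"]["color"];s=d["scene"]["color"]
def c(im,x,y,w,h,k):return cv2.resize(im[y:y+h,x:x+w],None,fx=k,fy=k,interpolation=cv2.INTER_CUBIC)
g=lambda im:np.uint8(255*(im/255.)**.6)
a=np.hstack([c(t,110,115,90,75+15,4.4),c(t,262,135,90+1,90,4.4)])
b=np.hstack([c(s,255,215,80,95,6)[:, :],c(s,165,175,92,64,3)[:0] if 0 else np.zeros((570,0,3),np.uint8)])
e=c(s,165,175,92,64,3.5)
e=np.vstack([e,np.zeros((570-e.shape[0],e.shape[1],3),np.uint8)])
print(a.shape,b.shape)
cv2.imwrite("pics/a.png",g(a[:, :800]));cv2.imwrite("pics/b.png",g(np.hstack([b,e])[:,:800]))
```

```text
(396, 796, 3) (570, 480, 3)
```

View pics/a.png

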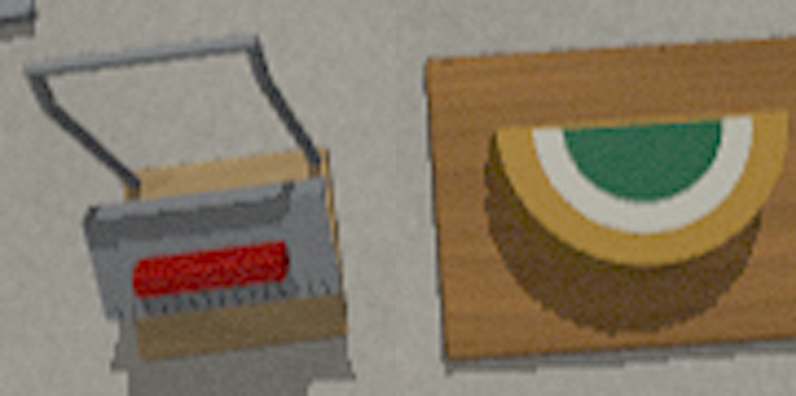

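View pics/b.png

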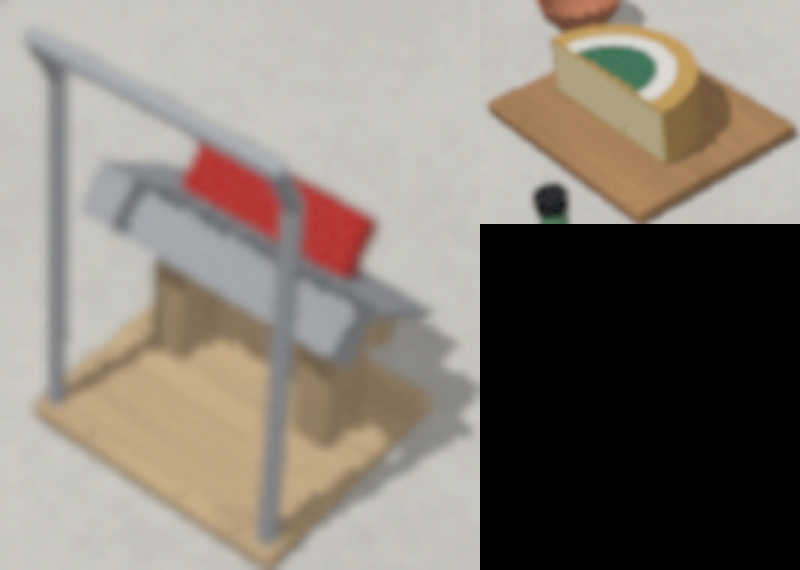

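```bash
cat > h.py <<'E'
import numpy as np
from scipy.spatial.transform import Rotation as Ro
from scipy.optimize import least_squares
def proj(f,P):
    p=Ro.from_euler('xyz',f["attitude"]).inv().apply(np.atleast_2d(P)-f["xyz"])
    return p[:,:2]/p[:,2:]*[f["fx"],f["fy"]]+[f["cx"],f["cy"]]
def W(q,P):  # x,y,yaw
    return Ro.from_euler('z',q[2]).apply(np.atleast_2d(P))+[q[0],q[1],0]
E
cat > fit.py <<'E'
from h import *
import pickle
d=pickle.load(open("f0.pkl","rb"))
def A(U,V):return (U+.5)/4.4-.5+110,(V+.5)/4.4-.5+115
def B(U,V):return (U-396+.5)/4.4-.5+262,(V+.5)/4.4-.5+135
def C(U,V):return (U+.5)/6-.5+255,(V+.5)/6-.5+215
def D(U,V):return (U-480+.5)/3.5-.5+165,(V+.5)/3.5-.5+175
ch=[("top",B(497,129),(0,100,90)),("top",B(788,112),(0,-100,90)),("top",B(428,60),(70,140,20)),("top",B(447,357),(-150,140,20)),
("scene",D(552,40),(0,-100,90)),("scene",D(667,112),(0,100,90)),("scene",D(667,161),(0,100,20)),("scene",D(556,93),(0,-100,20)),
("scene",D(490,106),(70,-140,20)),("scene",D(640,217),(70,140,20)),("scene",D(795,128),(-150,140,20))]
def run(pts,q0,guide=False):
    def tr(q,P,g):
        if g:P=Ro.from_euler('y',-35,degrees=True).apply(P)+[0,q[3],120]
        return W(q,P)
    def res(q):return np.concatenate([(proj(d[p[0]],tr(q,np.array(p[2],float),len(p)>3))[0]-p[1]) for p in pts])
    s=least_squares(res,q0,loss='soft_l1',x_scale=[10,10,.1]+[10]*(len(q0)-3))
    print(s.x.round(3));print(np.c_[res(s.x).reshape(-1,2).round(1),[i for i in range(len(pts))]].tolist());return s.x
run(ch,[450,-180,0])
run([p for p in ch if p[0]=="top"],[450,-180,0]);run([p for p in ch if p[0]=="scene"],[450,-180,0])
rs=[("top",A(32,71),(70,66,250)),("top",A(255,42),(70,-66,250)),("scene",C(37,38),(70,-66,250)),("scene",C(285,175),(70,66,250)),
("top",A(92,210),(6,80,-24),1),("top",A(325,178),(6,-80,-24),1),("top",A(104,317),(-68,80,4),1),("top",A(343,292),(-68,-80,4),1),
("scene",C(85,212),(6,-80,-24),1),("scene",C(340,362),(6,80,-24),1),("scene",C(105,162),(6,-80,4),1),("scene",C(365,305),(6,80,4),1),("scene",C(425,315),(-68,80,4),1)]
run(rs,[450,300,0,0])
run(rs[:4],[450,300,0])
run(rs[4:],[450,300,0,0][:4])
E
python3 fit.py
```

```text
[ 5.96262e+02 -2.29848e+02  4.10000e-02]
[[-0.3, -0.1, 0.0], [-0.1, -0.4, 1.0], [-0.6, -0.7, 2.0], [0.0, 0.8, 3.0], [-0.2, -0.4, 4.0], [-0.9, 0.0, 5.0], [0.4, 1.6, 6.0], [0.6, -0.7, 7.0], [-1.0, -1.5, 8.0], [-0.3, -0.8, 9.0], [0.8, -1.2, 10.0]]
[ 5.95614e+02 -2.30725e+02  3.50000e-02]
[[-0.0, -0.1, 0.0], [0.2, 0.0, 1.0], [-0.3, -0.7, 2.0], [0.0, 0.7, 3.0]]
[ 5.98000e+02 -2.27057e+02  4.60000e-02]
[[-0.3, 0.1, 0.0], [-0.7, 0.5, 1.0], [0.6, 2.1, 2.0], [0.5, -0.2, 3.0], [-1.1, -0.9, 4.0], [-0.0, -0.2, 5.0], [1.0, -0.9, 6.0]]
[ 5.96151e+02  2.50866e+02  1.00000e-01 -5.06800e+00]
[[-0.2, -0.4, 0.0], [-1.0, 0.3, 1.0], [0.2, 0.0, 2.0], [-1.3, -0.8, 3.0], [-0.4, -1.0, 4.0], [0.5, -0.2, 5.0], [0.8, 1.1, 6.0], [0.0, 0.3, 7.0], [-0.9, -0.4, 8.0], [0.6, 1.0, 9.0], [-0.6, -0.6, 10.0], [0.4, 1.3, 11.0], [1.4, -0.8, 12.0]]
[5.95804e+02 2.49876e+02 1.13000e-01]
[[-0.1, 0.1, 0.0], [-1.0, 0.1, 1.0], [0.1, 0.1, 2.0], [-1.0, -1.1, 3.0]]
[ 5.87859e+02  3.43104e+02  9.40000e-02 -9.76430e+01]
[[-0.4, -1.3, 0.0], [0.5, -0.1, 1.0], [0.7, 0.8, 2.0], [-0.1, 0.4, 3.0], [-0.9, -0.5, 4.0], [0.4, 1.1, 5.0], [-0.6, -0.6, 6.0], [0.3, 1.5, 7.0], [1.4, -0.6, 8.0]]
```

```bash
cat >> h.py <<'E'
def guide_pose(q,dy): # rest pose -> R,p of guide
    return Ro.from_euler('z',q[2])*Ro.from_euler('y',-35,degrees=True), W(q,[0,dy,120])[0]
def tool_R(Rg): # tool x=gy, y=gx, z=-gz
    m=Rg.as_matrix();return Ro.from_matrix(np.c_[m[:,1],m[:,0],-m[:,2]])
def delta(s,R,p):
    R0=Ro.from_euler('xyz',s["tcp_rot"])
    return (R0.inv().apply(p-s["eef_pos"])/1000).round(4),(R0.inv()*R).as_rotvec().round(4)
E
python3 - <<'E'
from h import *
from rig import r
R,p=guide_pose([596.1,250.9,.1],-5.1)
s=r.sense()
t=p+R.apply([-32,0,110]); print(t,delta(s,tool_R(R),t))
import pickle;d=pickle.load(open("f0.pkl","rb"))["wrist"]
R0=Ro.from_euler('xyz',s["tcp_rot"])
print(R0.inv().apply(d["xyz"]-s["eef_pos"]),(R0.inv()*Ro.from_euler('xyz',d["attitude"])).as_euler('xyz'))
E
```

```text
[507.74903639 236.90972835 191.75227891] (array([-0.4025, -0.2348,  0.0392]), array([-0.5436, -0.3465,  1.1011]))
[  71.61673866   -0.891921   -141.71124239] [-2.86351902e-01 -7.01062505e-04  1.57050122e+00]
```

send_rows(targets=[-0.4025,-0.2348,0.0392,-0.5436,-0.3465,1.1011,1,-0.4025,-0.2348,0.0392,-0.5436,-0.3465,1.1011,1,-0.4025,-0.2348,0.0392,-0.5436,-0.3465,1.1011,1,-0.4025,-0.2348,0.0392,-0.5436,-0.3465,1.1011,1,-0.4025,-0.2348,0.0392,-0.5436,-0.3465,1.1011,1,-0.4025,-0.2348,0.0392,-0.5436,-0.3465,1.1011,1,-0.4025,-0.2348,0.0392,-0.5436,-0.3465,1.1011,1,-0.4025,-0.2348,0.0392,-0.5436,-0.3465,1.1011,1,-0.4025,-0.2348,0.0392,-0.5436,-0.3465,1.1011,1,-0.4025,-0.2348,0.0392,-0.5436,-0.3465,1.1011,1,-0.4025,-0.2348,0.0392,-0.5436,-0.3465,1.1011,1,-0.4025,-0.2348,0.0392,-0.5436,-0.3465,1.1011,1])

```text
clock: 1.15
eef_pos: [508.3, 234.0, 190.9]
tcp_rot: [2.531, 0.0, 1.667]
contact_force: [-0.5, 0.4, -0.2]
opening: 1.005
grasp_force: 0.0
```

```bash
cat >> h.py <<'E'
import cv2
def projw(f,P):
    p=Ro.from_euler('xyz',f["attitude"]).inv().apply(np.atleast_2d(P)-f["xyz"])
    rr=np.hypot(p[:,0],p[:,1]);th=np.arctan2(rr,p[:,2])
    return p[:,:2]/rr[:,None]*th[:,None]*f["fx"]+[f["cx"],f["cy"]]
GP=np.array([(-68,80,4),(-68,-80,4),(6,80,4),(6,-80,4),(6,80,-24),(-41,50,36),(-41,-50,36),(-23,50,36),(-23,-50,36)],float)
E
python3 - <<'E'
from h import *
from rig import r,cams
import pickle
f=cams.grab_frame("wrist");s=r.sense();pickle.dump((f,s),open("f1.pkl","wb"))
R,p=guide_pose([596.1,250.9,.1],-5.1)
uv=projw(f,R.apply(GP)+p);print(uv.round(1).tolist())
im=cv2.resize(f["color"],(768,576),interpolation=cv2.INTER_CUBIC)
im=np.uint8(255*(im/255.)**.6)
for u,v in uv: cv2.circle(im,(int(round(u*1.5)),int(round(v*1.5))),2,(255,255,0),-1)
cv2.imwrite("pics/w1.png",im)
t=p+R.apply([-32,0,110]); print(s["clock"],s["eef_pos"],delta(s,tool_R(R),t))
E
```

```text
[[212.2, 90.2], [218.9, 263.9], [302.1, 90.1], [295.6, 263.6], [297.4, 91.4], [243.7, 128.7], [245.4, 253.0], [268.7, 128.7], [267.3, 252.9]]
1.2 [509.09692582 233.53587408 191.05022582] (array([ 0.0035, -0.0004, -0.0012]), array([-0.0008,  0.0027, -0.0016]))
```

View pics/w1.png

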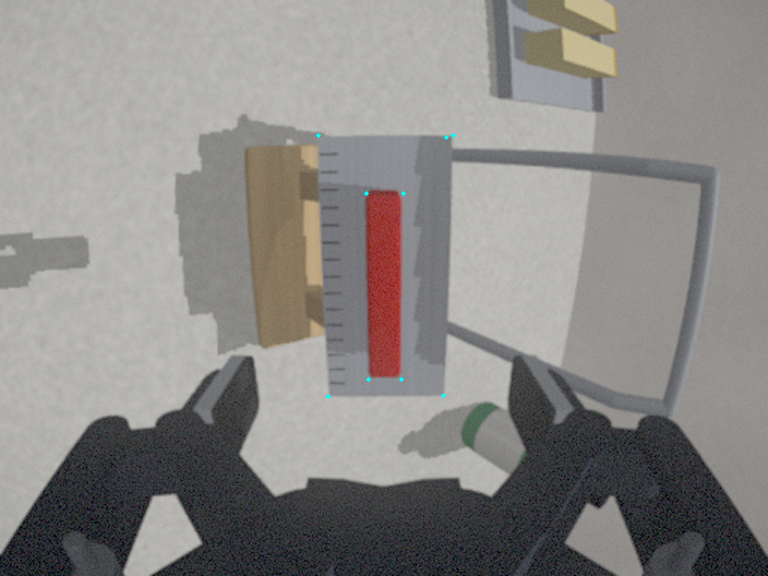

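send_rows(targets=[0.004,-0.0003,0.02,-0.0008,0.0027,-0.0016,1,0.004,-0.0003,0.04,-0.0008,0.0027,-0.0016,1,0.004,-0.0003,0.06,-0.0008,0.0027,-0.0016,1,0.004,-0.0003,0.08,-0.0008,0.0027,-0.0016,1,0.004,-0.0003,0.095,-0.0008,0.0027,-0.0016,1,0.004,-0.0003,0.1005,-0.0008,0.0027,-0.0016,1,0.004,-0.0003,0.1005,-0.0008,0.0027,-0.0016,1,0.004,-0.0003,0.1005,-0.0008,0.0027,-0.0016,1])

```text
clock: 1.87
eef_pos: [565.5, 248.0, 113.4]
tcp_rot: [2.536, -0.0, 1.675]
contact_force: [-0.4, -0.3, 0.4]
opening: 1.003
grasp_force: 0.0
```

Run:
```python
from h import *
from rig import r
R,p=guide_pose([596.1,250.9,.1],-5.1)
s=r.sense();R0=Ro.from_euler('xyz',s["tcp_rot"])
print(R.inv().apply(s["eef_pos"]-p),delta(s,tool_R(R),s["eef_pos"]),s["contact_force"],s["qpos"])
```

```text
[-28.94602718   5.29263107  12.1904304 ] (array([0., 0., 0.]), array([-0.005 , -0.0024,  0.0031])) [-0.38725768 -0.32495594  0.44121644] [ 0.54652546  0.343865    2.16723282 -1.29525749  0.25605708  1.65810331]
```

Run:
```python
from h import *
from rig import r
R,p=guide_pose([596.1,250.9,.1],-5.1)
s=r.sense()
Rt=R*Ro.from_euler('y',1.5,degrees=True)
print(delta(s,tool_R(Rt),p+R.apply([-32,5.3,10])))
```

```text
(array([ 0.    , -0.003 ,  0.0022]), array([ 0.0212, -0.0024,  0.0031]))
```

send_rows(targets=[0.0,-0.003,0.0022,0.0212,-0.0024,0.0031,1,0.0,-0.003,0.0022,0.0212,-0.0024,0.0031,1,0.0,-0.003,0.0022,0.0212,-0.0024,0.0031,1,0.0,-0.003,0.0022,0.0212,-0.0024,0.0031,1])

```text
clock: 2.2
eef_pos: [564.3, 247.9, 110.4]
tcp_rot: [2.556, -0.001, 1.67]
contact_force: [0.0, -0.1, -0.2]
opening: 1.001
grasp_force: 0.0
```

Run:
```python
from h import *
from rig import r
R,p=guide_pose([596.1,250.9,.1],-5.1)
s=r.sense()
print(R.inv().apply(s["eef_pos"]-p),delta(s,tool_R(R),s["eef_pos"]),s["contact_force"],s["qpos"])
```

```text
[-31.66016987   5.33368941  10.42796186] (array([0., 0., 0.]), array([-0.0252, -0.0005, -0.0014])) [ 0.00313275 -0.06272796 -0.23853612] [ 0.54351995  0.34708372  2.15792533 -1.19390139  0.2574221   1.56061961]
```

send_rows(targets=[0,0,0,0,0,0,-1,0,0,0,0,0,0,-1,0,0,0,0,0,0,-1,0,0,0,0,0,0,-1,0,0,0,0,0,0,-1,0,0,0,0,0,0,-1,0,0,0,0,0,0,-1,0,0,0,0,0,0,-1,0,0,0,0,0,0,-1,0,0,0,0,0,0,-1,0,0,0,0,0,0,-1,0,0,0,0,0,0,-1], grip_force=70)

```text
clock: 3.2
eef_pos: [564.3, 247.8, 110.0]
tcp_rot: [2.557, -0.001, 1.67]
contact_force: [-6.2, -1.7, 8.2]
opening: 0.199
grasp_force: 68.0
```

Run:
```python
from rig import r
s=r.sense();print(s)
```

```text
{'clock': 3.2, 'qpos': array([ 0.54327959,  0.34762848,  2.15773376, -1.19163884,  0.25761555,
        1.55836592]), 'qvel': array([ 1.04010718e-03, -5.64126430e-04, -3.36559510e-04, -1.26814234e-03,
       -7.19010373e-08, -9.90200969e-04]), 'joint_efforts': array([ -0.96808746, -44.4714725 , -23.32156062,  -0.6196674 ,
        -0.26921069,   0.17458261]), 'eef_pos': array([564.25389225, 247.75001671, 110.02009934]), 'tcp_rot': array([ 2.55680571e+00, -8.78477440e-04,  1.66963823e+00]), 'contact_force': array([-6.19388788, -1.72836311,  8.24470502]), 'wrist_torque': array([-0.22096512, -0.07227835,  0.12349546]), 'grasp_force': 68.00107955932617, 'opening': 0.19938090397478278}
```

send_rows(targets=[0,0,-0.005,0,0,0,-1,0,0,-0.015,0,0,0,-1,0,0,-0.028,0,0,0,-1,0,0,-0.042,0,0,0,-1,0,0,-0.056,0,0,0,-1,0,0,-0.07,0,0,0,-1,0,0,-0.084,0,0,0,-1,0,0,-0.095,0,0,0,-1,0,0,-0.1,0,0,0,-1,0,0,-0.1,0,0,0,-1,0,0,-0.1,0,0,0,-1])

```text
clock: 4.12
eef_pos: [509.3, 242.1, 192.6]
tcp_rot: [2.558, -0.001, 1.669]
contact_force: [-0.1, -0.0, -3.9]
opening: 0.197
grasp_force: 70.2
```

Run:
```python
from h import *
from rig import r,cams
import pickle
f=cams.grab_frame("wrist");s=r.sense();pickle.dump((f,s),open("f2.pkl","wb"))
im=cv2.resize(f["color"],(768,576),interpolation=cv2.INTER_CUBIC)
cv2.imwrite("pics/w2.png",np.uint8(255*(im/255.)**.6))
print(s["eef_pos"],s["qpos"],s["contact_force"])
# goal: level guide above cheese, grip offset
Rc=Ro.from_euler('z',.038)
Rt=tool_R(Rc);print(delta(s,Rt,np.array([596,-230,90])+Rc.apply([-32,5,110])))
print(delta(s,Rt,np.array([520,200,280])))
```

```text
[509.3412219  242.03039026 192.31808688] [ 0.60328105  0.12242796  2.19766527 -0.75533056  0.39852242  1.1474836 ] [ 1.30467324  0.41501361 -4.67387157]
(array([-0.4713,  0.0114, -0.0021]), array([ 0.5832, -0.0183,  0.0582]))
(array([-0.0428,  0.0537, -0.0696]), array([ 0.5832, -0.0183,  0.0582]))
```

View pics/w2.png

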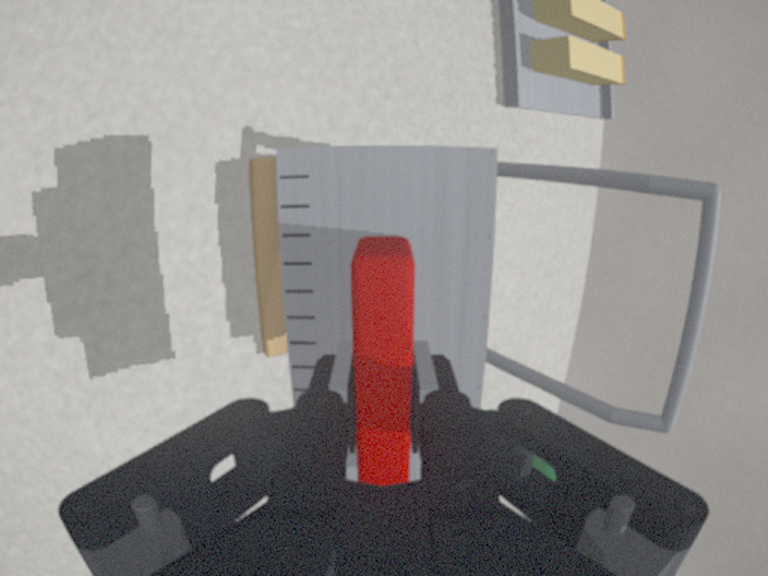

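```bash
cat >> h.py <<'E'
TG=tool_R(Ro.identity()) # tool axes in guide frame
def fit_hand(f,s,corners,edges,p0=(-31.7,5.3,10.2)):
    """guide-in-tool: returns rotvec e (guide frame) and TCP position in guide frame; pixels raw"""
    Rt=Ro.from_euler('xyz',s["tcp_rot"])
    def pose(q):
        Rg=Rt*TG.inv()*Ro.from_rotvec(q[:3])
        return Rg,s["eef_pos"]-Rg.apply(q[3:])
    def res(q):
        Rg,pg=pose(q);o=[]
        for uv,P in corners:o.append((projw(f,Rg.apply(P)+pg)[0]-uv)/.5)
        for uv,P,Q in edges:
            L=projw(f,Rg.apply(np.array(P)+np.linspace(0,1,81)[:,None]*(np.array(Q)-P))+pg)
            i=np.argmin(np.hypot(*(L-uv).T)[1:-1])+1;t=L[i+1]-L[i-1];n=np.array([-t[1],t[0]])/np.hypot(*t)
            o.append([(L[i]-uv)@n/.5])
        o+= [q[:3]/.02,(q[3:]-np.array(p0))/2]
        return np.concatenate(o)
    q=least_squares(res,[0,0,0,*p0],x_scale=[.01]*3+[1]*3);return q.x,pose(q.x),q.fun,q.jac
E
cat > f2.py <<'E'
from h import *
import pickle
f,s=pickle.load(open("f2.pkl","rb"))
a=lambda u,v:np.array([(u+.5)/1.5-.5,(v+.5)/1.5-.5])
c=[(a(277,149),(-68,80,4.)),(a(497,148),(6,80,4.))]
e=[(a(293.5,388),(-68,80,4.),(-68,-80,4.)),(a(285,270),(-68,80,4.),(-68,-80,4.)),(a(484.5,407),(6,80,4.),(6,-80,4.)),(a(491,260),(6,80,4.),(6,-80,4.))]
q,(Rg,pg),fun,J=fit_hand(f,s,c,e)
print(q.round(4),fun.round(1),np.sqrt(np.diag(np.linalg.inv(J.T@J))).round(4))
E
python3 f2.py
```

```text
[-1.73000e-02  2.60000e-03  1.34000e-02 -3.29028e+01  5.32910e+00
  1.08511e+01] [ 1.1  0.9 -1.2 -0.9 -0.6  1.8  2.1 -3.2 -0.9  0.1  0.7 -0.6  0.   0.3] [0.0104 0.0195 0.0026 0.3483 0.2016 0.5694]
```

send_rows(targets=[-0.0428,0.0537,-0.0696,0.5832,-0.0183,0.0582,-1,-0.0428,0.0537,-0.0696,0.5832,-0.0183,0.0582,-1,-0.0428,0.0537,-0.0696,0.5832,-0.0183,0.0582,-1,-0.0428,0.0537,-0.0696,0.5832,-0.0183,0.0582,-1,-0.0428,0.0537,-0.0696,0.5832,-0.0183,0.0582,-1,-0.09,0.05,-0.06,0.5832,-0.0183,0.0582,-1,-0.12,0.046,-0.055,0.5832,-0.0183,0.0582,-1,-0.15,0.044,-0.05,0.5832,-0.0183,0.0582,-1,-0.18,0.04,-0.045,0.5832,-0.0183,0.0582,-1,-0.21,0.037,-0.04,0.5832,-0.0183,0.0582,-1,-0.24,0.034,-0.035,0.5832,-0.0183,0.0582,-1,-0.25,0.034,-0.035,0.5832,-0.0183,0.0582,-1])

```text
clock: 5.17
eef_pos: [542.6, -9.8, 238.3]
tcp_rot: [-3.139, 0.002, 1.607]
contact_force: [0.2, 0.2, -3.8]
opening: 0.193
grasp_force: 70.5
```

Run:
```python
from h import *
from rig import r
s=r.sense();Rc=Ro.from_euler('z',.038);Rt=tool_R(Rc)
print(s["qpos"],delta(s,Rt,np.array([596,-230,90])+Rc.apply([-26,5.3,100])))
```

```text
[-0.01946728  0.21955064  1.80077328 -0.0023587   1.12362984 -0.05434315] (array([-0.2166,  0.0196,  0.0487]), array([-0.0025,  0.002 , -0.0021]))
```

send_rows(targets=[-0.03,0.003,0.007,-0.0025,0.002,-0.0021,-1,-0.06,0.006,0.014,-0.0025,0.002,-0.0021,-1,-0.09,0.009,0.021,-0.0025,0.002,-0.0021,-1,-0.12,0.012,0.028,-0.0025,0.002,-0.0021,-1,-0.15,0.014,0.035,-0.0025,0.002,-0.0021,-1,-0.18,0.017,0.042,-0.0025,0.002,-0.0021,-1,-0.205,0.019,0.047,-0.0025,0.002,-0.0021,-1,-0.2166,0.0196,0.0487,-0.0025,0.002,-0.0021,-1,-0.2166,0.0196,0.0487,-0.0025,0.002,-0.0021,-1,-0.2166,0.0196,0.0487,-0.0025,0.002,-0.0021,-1,-0.2166,0.0196,0.0487,-0.0025,0.002,-0.0021,-1])

```text
clock: 6.08
eef_pos: [570.8, -220.4, 191.6]
tcp_rot: [3.139, -0.003, 1.611]
contact_force: [-0.8, 1.2, -4.3]
opening: 0.199
grasp_force: 70.5
```

Run:
```python
from h import *
from rig import r,cams
import pickle
f=cams.grab_frame("wrist");s=r.sense();g=cams.grab_frame("scene");t=cams.grab_frame("top");pickle.dump((f,s,g,t),open("f3.pkl","wb"))
im=cv2.resize(f["color"],(768,576),interpolation=cv2.INTER_CUBIC)
q=np.array([-.0173,.0026,.0134,-32.9,5.33,10.85])
Rg=Ro.from_euler('xyz',s["tcp_rot"])*TG.inv()*Ro.from_rotvec(q[:3]);pg=s["eef_pos"]-Rg.apply(q[3:])
im=np.uint8(255*(im/255.)**.6)
uv=list(projw(f,Rg.apply(GP[[0,2,5,7]])+pg))+list(projw(f,W([596,-230,.038],[(0,100,90.),(0,-100,90),(70,140,20),(-150,140,20)])))
for u,v in uv: cv2.circle(im,(int(round(u*1.5+.25)),int(round(v*1.5+.25))),2,(255,255,0),-1)
cv2.imwrite("pics/w3.png",im)
print(s["eef_pos"],s["tcp_rot"],pg,Rg.as_euler('xyz'),np.array(uv).round(1).tolist())
```

```text
[ 570.87129907 -220.22779218  191.82423301] [ 3.13873553e+00 -2.80835925e-03  1.61177981e+00] [ 604.02274299 -223.91891467  181.05860341] [-0.01451221 -0.00017873  0.05435986] [[184.2, 99.0], [330.5, 97.3], [234.5, 168.2], [279.1, 167.6], [286.1, 82.2], [279.6, 294.7], [344.2, 53.9], [139.9, 56.0]]
```

View pics/w3.png

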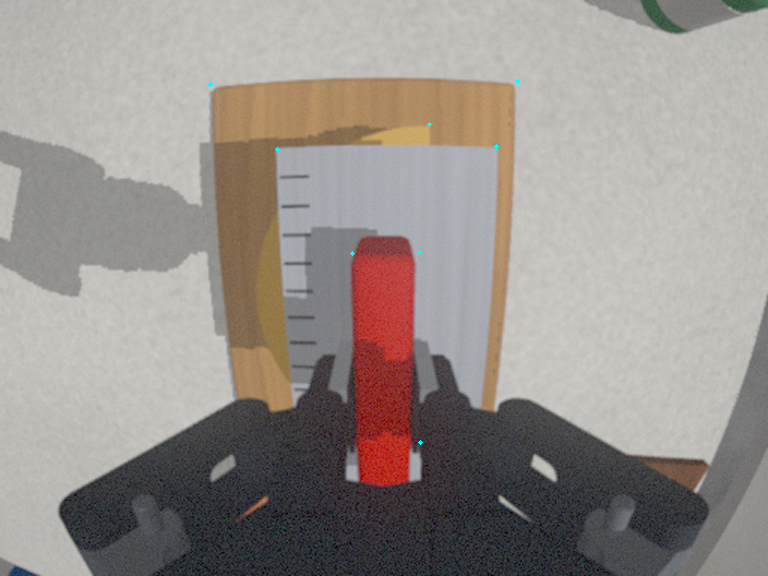

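```bash
cat > f3.py <<'E'
from h import *
import pickle
f,s,g,t=pickle.load(open("f3.pkl","rb"))
im=cv2.GaussianBlur(f["color"],(0,0),.8).astype(float);S=1-im.min(2)/im.max(2)
def cross(line,lo,hi,rise):
    o=lambda i:line[i]-th
    a=line[lo:hi];th=(a.max()+a.min())/2
    for i in range(lo,hi-1):
        if (line[i]-th)*(line[i+1]-th)<0 and (line[i+1]>line[i])==rise:return i+(th-line[i])/(line[i+1]-line[i])
    return np.nan
rows=np.arange(66,262,4)
R=np.array([(cross(S[v],330,352,False),v) for v in rows]);L=np.array([(cross(S[v],134,170,True),v) for v in rows])
grows=np.arange(110,262,4)
GR=np.array([(cross(S[v],316,338,True),v) for v in grows])
cols=np.arange(155,330,6);T=np.array([(u,cross(S[:,u],45,66,True)) for u in cols])
GT=np.array([(u,cross(S[:,u],90,106,False)) for u in np.arange(190,240,5)])
GT2=np.array([(u,cross(S[:,u],90,106,False)) for u in np.arange(290,326,5)])
GT=np.r_[GT,GT2]
cl=lambda A:A[~np.isnan(A).any(1)]
R,L,GR,T,GT=map(cl,(R,L,GR,T,GT));print(len(R),len(L),len(GR),len(T),len(GT))
def ldist(pts,P,Q,tr):
    C=projw(f,tr(np.array(P,float)+np.linspace(0,1,200)[:,None]*(np.array(Q,float)-P)))
    o=[]
    for p in pts:
        i=np.clip(np.argmin(np.hypot(*(C-p).T)),1,198);k=C[i+1]-C[i-1];n=np.array([-k[1],k[0]])/np.hypot(*k);o.append((C[i]-p)@n)
    return np.array(o)
def res(q):
    tr=lambda P:W(q,P)
    return np.r_[ldist(R,(70,140,20),(70,-140,20),tr),ldist(L,(-150,140,20),(-150,-140,20),tr),ldist(T,(70,140,20),(-150,140,20),tr)]
m=least_squares(res,[596,-230,.038],x_scale=[1,1,.01],loss='soft_l1',f_scale=.5)
z=res(m.x);print("cheese",m.x.round(4),[np.median(a).round(2) for a in np.split(z,[len(R),len(R)+len(L)])],np.abs(z).mean())
Rt=Ro.from_euler('xyz',s["tcp_rot"]);p0=np.array([-32,5.3,10.4])
def pose(q):
    Rg=Rt*TG.inv()*Ro.from_rotvec(q[:3]);return Rg,s["eef_pos"]-Rg.apply(q[3:])
def resg(q):
    Rg,pg=pose(q);tr=lambda P:Rg.apply(P)+pg
    w=lambda a:a/.5/np.sqrt(len(a)/4)
    return np.r_[w(ldist(GR,(6,80,4),(6,-80,4),tr)),w(ldist(GT,(-68,80,4),(6,80,4),tr)),q[:3]/.02,(q[3:]-p0)/1.5,
      (projw(f,tr(GP[0]))[0][0]-184.5)/.5]
m=least_squares(resg,[0,0,0,*p0],x_scale=[.01]*3+[1]*3)
Rg,pg=pose(m.x);print("hand",m.x.round(4),np.sqrt(np.diag(np.linalg.inv(m.jac.T@m.jac))).round(4),pg,Rg.as_euler('xyz').round(4))
E
python3 f3.py
```

```text
49 49 38 30 18
cheese [ 5.958739e+02 -2.324425e+02  4.030000e-02] [np.float64(-1.24), np.float64(2.37), np.float64(0.01)] 1.3621358952030813
hand [-6.00000e-03  1.00000e-04 -1.40000e-03 -3.22082e+01  5.11250e+00
  1.04823e+01] [0.014  0.0195 0.0039 0.4177 0.1628 0.9398] [ 603.28682801 -224.09278416  181.44727716] [-0.0032 -0.0028  0.0396]
```

```bash
cat >> h.py <<'E'
CH=np.array([595.9,-231,90]);RC=Ro.from_euler('z',.040)
def togo(s,dx,dz,dy=0):return delta(s,tool_R(RC),CH+RC.apply([-32.2+dx,5.1+dy,10.5+dz]))
E
python3 - <<'E'
from h import *
from rig import r
s=r.sense();print(togo(s,7,4))
E
```

```text
(array([-0.0068, -0.0011,  0.0876]), array([ 0.0034, -0.0024,  0.0015]))
```

send_rows(targets=[-0.0068,-0.0011,0.012,0.0034,-0.0024,0.0015,-1,-0.0068,-0.0011,0.024,0.0034,-0.0024,0.0015,-1,-0.0068,-0.0011,0.036,0.0034,-0.0024,0.0015,-1,-0.0068,-0.0011,0.048,0.0034,-0.0024,0.0015,-1,-0.0068,-0.0011,0.06,0.0034,-0.0024,0.0015,-1,-0.0068,-0.0011,0.07,0.0034,-0.0024,0.0015,-1,-0.0068,-0.0011,0.079,0.0034,-0.0024,0.0015,-1,-0.0068,-0.0011,0.085,0.0034,-0.0024,0.0015,-1,-0.0068,-0.0011,0.0876,0.0034,-0.0024,0.0015,-1,-0.0068,-0.0011,0.0876,0.0034,-0.0024,0.0015,-1,-0.0068,-0.0011,0.0876,0.0034,-0.0024,0.0015,-1])

```text
clock: 7.15
eef_pos: [570.6, -228.1, 104.5]
tcp_rot: [3.141, 0.0, 1.61]
contact_force: [0.5, 0.1, -2.7]
opening: 0.201
grasp_force: 70.6
```

Run:
```python
from h import *
from rig import r,cams
f=cams.grab_frame("wrist");g=cams.grab_frame("scene");s=r.sense()
print(togo(s,7,4),togo(s,7,1),s["contact_force"],s["wrist_torque"])
k=np.array([-32.2,5.1,10.5]);Rg=Ro.from_euler('xyz',s["tcp_rot"])*TG.inv();pg=s["eef_pos"]-Rg.apply(k)
a=cv2.resize(f["color"][60:220,150:380],None,fx=2.2,fy=2.2,interpolation=cv2.INTER_CUBIC)
b=cv2.resize(g["color"][165:240,160:260],None,fx=2.9,fy=2.9,interpolation=cv2.INTER_CUBIC)
H=max(a.shape[0],b.shape[0]);p=lambda x:np.pad(x,((0,H-x.shape[0]),(0,0),(0,0)))
cv2.imwrite("pics/w4.png",np.uint8(255*(np.hstack([p(a),p(b)])/255.)**.6))
```

```text
(array([ 0.0013, -0.0002,  0.0004]), array([ 0.0008,  0.0004, -0.0012])) (array([ 0.0013, -0.0002,  0.0034]), array([ 0.0008,  0.0004, -0.0012])) [ 0.29439532 -0.16481527 -3.90413443] [0.05350077 0.02103248 0.00623193]
```

View pics/w4.png

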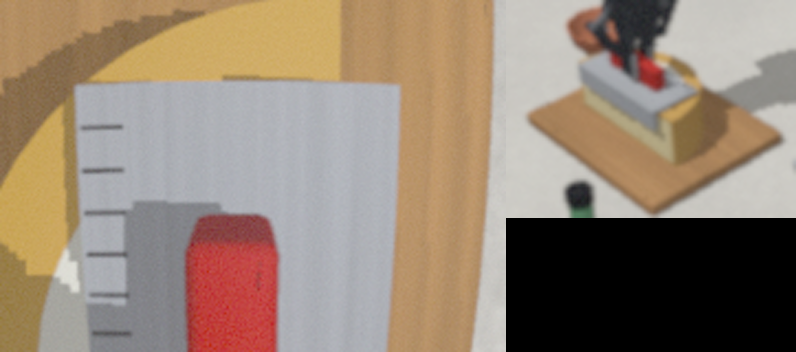

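send_rows(targets=[0.0013,-0.0002,0.0015,0.0008,0.0004,-0.0012,-1,0.0013,-0.0002,0.0025,0.0008,0.0004,-0.0012,-1,0.0013,-0.0002,0.0034,0.0008,0.0004,-0.0012,-1,0.0013,-0.0002,0.0034,0.0008,0.0004,-0.0012,-1])

```text
clock: 7.58
eef_pos: [570.1, -226.7, 100.8]
tcp_rot: [-3.141, -0.0, 1.611]
contact_force: [0.0, 0.6, -3.7]
opening: 0.191
grasp_force: 70.6
```

send_rows(targets=[0,0,0.0005,0,0,0,-1,0,0,0.001,0,0,0,-1,0,0,0.001,0,0,0,-1])

```text
clock: 7.83
eef_pos: [570.2, -226.7, 100.4]
tcp_rot: [-3.141, -0.0, 1.611]
contact_force: [-1.0, 1.8, 3.0]
opening: 0.192
grasp_force: 71.4
```

send_rows(targets=[0,0,-0.0005,0,0,0,-1,0,-0.002,-0.0005,0,0,0,-1,0,-0.004,-0.0005,0,0,0,-1,0,-0.005,-0.0005,0,0,0,-1,0,-0.005,-0.0005,0,0,0,-1])

```text
clock: 8.25
eef_pos: [565.1, -227.1, 100.5]
tcp_rot: [-3.141, -0.0, 1.611]
contact_force: [0.4, -0.5, 0.3]
opening: 0.199
grasp_force: 71.2
```

send_rows(targets=[0,-0.0005,0,0,0,0,-1,0,-0.001,0,0,0,0,-1,0,-0.001,0,0,0,0,-1])

```text
clock: 8.5
eef_pos: [564.3, -227.1, 100.5]
tcp_rot: [-3.141, -0.0, 1.611]
contact_force: [1.4, -0.3, 1.2]
opening: 0.195
grasp_force: 71.2
```

Run:
```python
from h import *
from rig import r
s=r.sense();print(togo(s,0,0),s["contact_force"],s["wrist_torque"])
```

```text
(array([-0.0001, -0.0008, -0.    ]), array([-0.0006, -0.0002,  0.0001])) [ 1.431389   -0.31780763  1.16184007] [-0.23159423 -0.09034737  0.0673088 ]
```

send_rows(targets=[0,-0.0005,0,0,0,0,-1,0,-0.001,0,0,0,0,-1,0,-0.001,0,0,0,0,-1])

```text
clock: 8.75
eef_pos: [563.9, -227.1, 100.5]
tcp_rot: [3.141, -0.0, 1.61]
contact_force: [5.1, -0.5, -2.1]
opening: 0.195
grasp_force: 70.9
```

send_rows(targets=[0,-0.0005,0,0,0,0,-1,0,-0.0005,0,0,0,0,-1])

```text
clock: 8.92
eef_pos: [563.8, -227.1, 100.6]
tcp_rot: [3.14, -0.0, 1.61]
contact_force: [6.5, 0.3, -2.2]
opening: 0.201
grasp_force: 70.7
```

Run:
```python
from h import *
from rig import r
s=r.sense();print(togo(s,0,0),s["contact_force"],s["wrist_torque"])
```

```text
(array([-0.0001, -0.0003,  0.0001]), array([ 0.0014, -0.0001, -0.0005])) [ 6.54769686  0.27512547 -2.22189198] [-0.19741762 -1.02270409 -0.19271494]
```

send_rows(targets=[0,0,0.0003,0,0,0.002,-1,0,-0.0003,0.0003,0,0,0.004,-1,0,-0.0003,0.0003,0,0,0.004,-1])

```text
clock: 9.17
eef_pos: [563.8, -227.1, 100.6]
tcp_rot: [3.14, 0.0, 1.607]
contact_force: [6.9, 1.7, -0.7]
opening: 0.2
grasp_force: 71.1
```

Run:
```python
from h import *
from rig import r
s=r.sense();print(togo(s,0,0),s["contact_force"],s["wrist_torque"])
```

```text
(array([-0.    , -0.0003,  0.0001]), array([ 0.0019,  0.0002, -0.0042])) [ 6.87628451  1.72324715 -0.7176922 ] [-0.0108855  -1.04308987 -0.00481544]
```

send_rows(targets=[0,0,0,0,0,0.004,-1,0,0,0,0,0,0.006,-1,0,0,0,0,0,0.006,-1])

```text
clock: 9.42
eef_pos: [563.8, -227.1, 100.6]
tcp_rot: [3.14, 0.0, 1.601]
contact_force: [6.1, 2.1, 0.1]
opening: 0.197
grasp_force: 71.2
```

Run:
```python
from h import *
from rig import r
s=r.sense();print(togo(s,0,0),s["contact_force"],s["wrist_torque"])
```

```text
(array([-0.0001, -0.0002,  0.0001]), array([ 0.0017,  0.0003, -0.0094])) [6.13359672 2.05005075 0.06687566] [ 0.07755719 -1.0532958   0.37256197]
```

send_rows(targets=[0,0,0,0,0,-0.003,-1,0,0,0.0002,0,0,-0.005,-1,0,0.0003,0.0003,0,0,-0.005,-1,0,0.0003,0.0003,0,0,-0.005,-1])

```text
clock: 9.75
eef_pos: [563.8, -227.1, 100.5]
tcp_rot: [3.14, 0.0, 1.606]
contact_force: [5.2, 2.7, 5.3]
opening: 0.196
grasp_force: 71.8
```

Run:
```python
from h import *
from rig import r,cams
import pickle
f=cams.grab_frame("wrist");s=r.sense();print(togo(s,0,0),s["contact_force"],s["wrist_torque"])
pickle.dump((f,s),open("f5.pkl","wb"))
S=f["color"][20:180,150:380];a=cv2.resize(S,None,fx=3,fy=3,interpolation=cv2.INTER_CUBIC)
cv2.imwrite("pics/w5.png",np.uint8(255*(a/255.)**.6))
```

```text
(array([-0.0001, -0.0003,  0.    ]), array([ 0.0013,  0.0001, -0.0049])) [6.49588121 1.83829881 4.4582556 ] [ 0.09278043 -0.72592488  0.07500657]
```

View pics/w5.png

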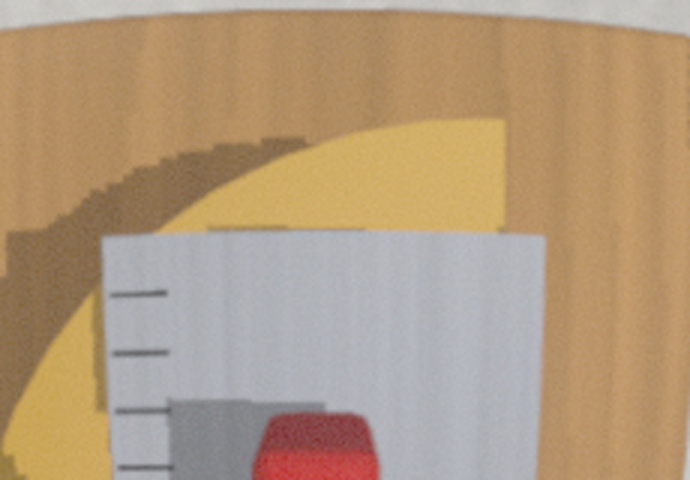

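Run:
```python
from h import *
import pickle
f,s=pickle.load(open("f5.pkl","rb"))
def hit(U,V,z):
    uv=np.array([(U+.5)/3-.5+150,(V+.5)/3-.5+20])-[f["cx"],f["cy"]]
    rr=np.hypot(*uv);th=rr/f["fx"];d=np.r_[uv/rr*np.sin(th),np.cos(th)]
    d=Ro.from_euler('xyz',f["attitude"]).apply(d);return f["xyz"]+d*(z-f["xyz"][2])/d[2]
R=Ro.from_euler('z',.036)
a=hit(505,120,90);b=hit(545,236,94);c=hit(102,236,94);print(a,R.inv().apply(a-b),R.inv().apply(c-b))
```

```text
[ 592.20264291 -131.27579965   90.        ] [-6.21054994 20.05684412 -4.        ] [-73.99793206  -0.07923484   0.        ]
```

send_rows(targets=[0,0.0004,0,0,0,0,-1,0,0.0004,0,0,0,0,-1,0,0.0004,0,0,0,0,-0.2,0,0.0004,0,0,0,0,-0.2,0,0.0004,0,0,0,0,0,0,0.0004,0,0,0,0,0.3,0,0.0004,0,0,0,0,0.3,0,0.0004,0,0,0,0,0.3,0,0.0004,0,0,0,0,0.3,0,0.0004,0,0,0,0,0.3], grip_force=30)

```text
clock: 10.63
eef_pos: [562.9, -227.0, 99.7]
tcp_rot: [-3.14, -0.0, 1.606]
contact_force: [0.2, 0.1, -0.1]
opening: 0.65
grasp_force: 0.0
```

send_rows(targets=[0,0,-0.005,0,0,0,0.3,0,0,-0.015,0,0,0,0.3,0,0,-0.03,0,0,0,0.3,0,0,-0.05,0,0,0,0.3,0,0,-0.075,0,0,0,0.3,0,0,-0.1,0,0,0,0.3,0,0,-0.12,0,0,0,0.3,0,0,-0.12,0,0,0,0.3,0,0,-0.12,0,0,0,0.3])

```text
clock: 11.38
eef_pos: [563.9, -227.4, 221.9]
tcp_rot: [3.139, 0.001, 1.606]
contact_force: [-0.3, 0.4, -0.9]
opening: 0.649
grasp_force: 0.0
```

Run:
```python
from h import *
from rig import r,cams
f=cams.grab_frame("wrist");g=cams.grab_frame("scene");s=r.sense();print(s["contact_force"],s["opening"],s["eef_pos"])
a=cv2.resize(f["color"][20:300,130:400],None,fx=1.7,fy=1.7,interpolation=cv2.INTER_CUBIC)
b=cv2.resize(g["color"][165:245,165:260],None,fx=3.5,fy=3.5,interpolation=cv2.INTER_CUBIC)
b=np.pad(b,((0,a.shape[0]-b.shape[0]),(0,0),(0,0)));im=np.hstack([a,b]);print(im.shape)
cv2.imwrite("pics/w6.png",np.uint8(255*(im/255.)**.6))
R,p=Ro.from_euler('z',.036),np.array([595.7,-231,90])
print((projw(f,R.apply(GP)+p)-[130,20]).round(1)*1.7)
```

```text
[ 0.02706909 -0.76350004  0.03928751] 0.6483353045341589 [ 562.66607029 -226.88900913  219.46654728]
(476, 791, 3)
[[143.65 135.49]
 [153.34 406.81]
 [283.56 135.49]
 [274.04 406.47]
 [276.76 136.  ]
 [192.61 197.03]
 [194.99 388.45]
 [230.86 197.03]
 [228.99 388.45]]
```

View pics/w6.png

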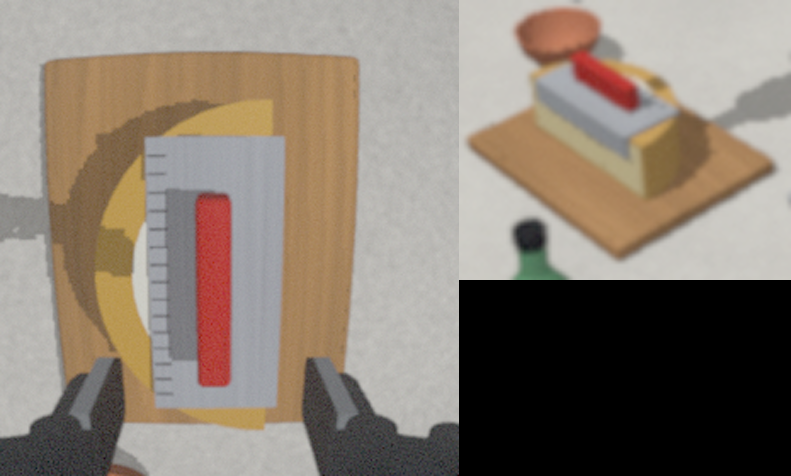

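Run:
```python
from h import *
from rig import r,cams
f=cams.grab_frame("wrist")
def hit(U,V,z):
    uv=np.array([(U+.5)/1.7-.5+130,(V+.5)/1.7-.5+20])-[f["cx"],f["cy"]]
    rr=np.hypot(*uv);th=rr/f["fx"];d=np.r_[uv/rr*np.sin(th),np.cos(th)]
    d=Ro.from_euler('xyz',f["attitude"]).apply(d);return f["xyz"]+d*(z-f["xyz"][2])/d[2]
a,b=hit(272.5,99,90),hit(264.5,430,90);c,d=hit(285,136,94),hit(276,408,94)
print(a,b,c,d,np.arctan2(b[0]-a[0],a[1]-b[1]),np.arctan2(d[0]-c[0],c[1]-d[1]))
yaw=-np.arctan2((a-b)[0],(a-b)[1]);R=Ro.from_euler('z',yaw).inv()
print(yaw,R.apply(c-(a+b)/2),R.apply(d-(a+b)/2))
```

```text
[ 590.33322751 -130.60512133   90.        ] [ 598.29009978 -327.87414561   90.        ] [ 597.33075373 -150.27717986   94.        ] [ 603.50124443 -309.28859105   94.        ] 0.04031327996028782 0.03878587183729055
0.04031327996028782 [ 6.19901052 78.77662251  4.        ] [  5.9559525 -80.354282    4.       ]
```

```bash
python3 -c "
from rig import r
print(r.sign_off())"
```

```text
the job is handed in; nothing more can be done
None
```

The cutting guide is off its rest and released on the half cheese: plate flat, fence within about 0.3 mm of flush along the cut face, and centred to about 1 mm by the final camera check. I handed the job in at about 11.5 s; no verdict came back, and the arm's path stayed clear of the oil bottle, honey jar and bowl.

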